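# Clamp the plancha scraper and hold the knob down

### The arm

A 7-joint arm with a two-finger parallel gripper is mounted at the origin on the work surface. World frame = base frame: x ahead of the robot, y to its left, z up, the work surface at z = 0. Lengths are in m, angles in rad, forces in N, time in s.
With the tool pointing down it reaches from about 0.4 to 0.9 m from the base axis. Payload 5.6 kg.
Tool frame: the origin (TCP) lies at the very end of the fingers, on their centre line; the grasp point (between the pads) lies 19 mm behind it; z points along the fingers, y is the line along which they close (so a half turn about z gives the same grasp; the last joint's range is limited). The gripper opens to 92 mm and grips with 3 to 60 N. Pads are 20 mm wide; open, the fingers measure 128 mm over their backs; the gripper's body (75 mm by 189 mm) begins 69 mm behind the grasp point.
Start: joints at [1.278, 0.468, -0.012, 1.603, 0.006, 1.071, -0.056], TCP at [0.161, -0.63, 0.215] pointing down, gripper open.
Joint ranges: [-2.53, 2.53], [-0.31, 2.02], [-1.57, 1.55], [0.28, 2.44], [-1.29, 4.43], [0.15, 1.84], [-2.92, 2.92]. Speed limits (rad/s): [2.57, 2.57, 3.14, 3.14, 3.14, 3.14, 3.14].

### API

Orientations are given as a unit quaternion [x, y, z, w].
In Python, from workcell import read_state, camera, hand_in gives the robot as it stands.
- The arm moves only by the tool carry_out, never from a script. Its argument "moves" is a list of rows, each an object with "dp": the shift along the tool's x, y, z in mm, a list of three; "delta_rot": the turn, a rotation vector about the tool's x, y, z in degrees, a list of three. A call has 1 to 12 rows; each row is the pose to reach, as a shift and turn from the pose commanded when the call began, along the tool's axes at that moment; what a row does not reach only later rows make up. A row lasts 1/10 s, in which the tool goes at most 50 mm and 8.59 degrees, less where a joint would pass 70% of its speed; a pose out of reach is approached as far as the arm can. A call with a gripper value outside its range is refused whole. "hand" is the closure in counts, from 0 (fully open) to 255 (shut), set as the call begins (left out, the last holds). The fingers move at their own pace and stop on an object; the grip force is fixed at half the most. Time passes only in rows, so rows that repeat a pose let the fingers close. It gives the time, the measured TCP pose, the force, the opening and the grip force at its end, in the units of the state.
- read_state(): the state, without advancing time (a new reading comes with each control period).
- camera(name): name is "side" or "top" or "wrist"; returns a dict with "image" (384x512x3 uint8, red, green, blue), "range_z" (384x512 float32, m along the optical axis (not along the pixel's ray), 0 where there is no reading), "intrinsics" (3x3 intrinsics, pixels), "cam_to_world" (4x4, takes a point from camera to world coordinates); the wrist camera has in their place "tool_from_camera" (4x4, takes a point from camera to tool coordinates, whose origin is the TCP and whose axes are the flange's). Camera axes: x right, y down, z forward; pixel columns grow to the right and rows downward; lengths in m; the calibration is good to about 2 mm. A picture is of the moment at which its call begins: read the wrist's pose just before it.
- hand_in(): hands the job in; it is judged then, once.
The state is a dict: "t": time; "joint_positions": joint angles; "joint_vel": joint speeds; "joint_torque": joint torques, N m; "position": TCP position; "tool_rot": TCP orientation; "force": force on the tool from outside, world axes, zero at the start; "ft_torque": the same for the moment, N m; "width": finger opening in m; "finger_force": force on a finger pad.
Only numpy, scipy, OpenCV 4.12 (cv2) and the standard library are available. Lean on these libraries where they do the work, as an engineer would, in place of code of your own. Each camera call takes 0.05 s, during which the arm holds its last target. There are 200 camera calls.

### The job

Slide the flat scraper, blade first, into the slot of the pale wooden clamp holder until the blade is fully home against the end of the slot, and let go of it. Then take the loose black knob, turn it so that the flat of its socket matches the flat of the D-shaft on top of the holder, seat it fully on the shaft, and press it all the way down so that the clamp pad bears on the blade. Finish while still gripping the knob and keeping it pressed down, and leave the jug lid, spoon and salt box where they are.

Things in the scene. Friction and masses are not known exactly. Their poses are not given: they have to be found in the camera images.
- scraper: Loose plancha scraper lying flat, 150 g: beech handle 100 long x 26 wide x 24 high (x -50 to +50), steel neck, flat steel blade 4 thick, 60 wide (front 12 mm only 50), tip at x +130. Origin: middle of the handle's underside; +x to the blade, z up. Blade 10 to 14 mm above the handle's underside: slot height when the handle lies on the table. Balance point about x +20.
- scraper_tip (a point): Middle of the blade's front edge, 12 mm above the handle's underside; axes as the scraper's.
- holder: Pale wood clamp holder fixed on the table: 70 deep (x) x 90 wide (y) x 38 high. Origin: centre of its underside, z up. A level slot in its front (-x) face, roughly facing the robot: 66 wide, 8 to 18 mm above the table, 55 deep, running in the holder's +x to a solid end at x +20. With the blade home the scraper's origin is at x -110, y 0 here, x axes parallel, handle on the table.
- slot_mouth (a point): Centre of the slot's opening, on the holder's front face, 13 mm above the table; axes as the holder's.
- slot_end (a point): Centre of the slot's solid end, 55 mm in from the mouth; axes as the holder's.
- knob: Loose black plastic knob standing upright, 60 g: 30 wide (y) with flat parallel sides to grip, 34 long (x -15 to +19), 36 high, and a 12 wide upright nose reaching to x +30. Origin: centre of its underside socket's mouth; z up. D-socket 18 deep: radius 9.2, with a flat on the nose (+x) side 4.6 from the axis. Goes on only with the nose on the side of the shaft's flat, within about 8 degrees.
- knob_seat (a point): Centre of the socket's ceiling, 18 mm above the knob's underside; it meets the shaft's top when the knob is fully seated.
- shaft_top (a point): Top centre of the upright steel D-shaft, 80 mm above the table at rest. It stands 38 mm proud of a steel collar (38 diameter, 4 high) on the holder, 8 mm in front of the holder's centre. Radius 8, flat 3.5 from the axis, top edge bevelled 2.5. x axis points out of the flat, as does a tab on the collar; the seated knob's x axis points the same way. z up. Does not turn.
- shaft (a joint): How far the shaft is pressed down, in m: 0 at rest, 0.012 at its stop. A spring pushes it back up (3 N at the start, about 7 N at the stop), so it rises if not held.
- pad: Rubber pad, 18 diameter, on its own spring under the shaft inside the holder. It goes down with the shaft, meets a blade in the slot after 4 to 6 mm and then presses it with about 1 N per mm (7 to 9 N at the stop). Pressing to the stop takes about 14 to 16 N in all. Origin: on the shaft's axis at the collar's underside, 38 mm above the table at rest.
- jug_lid: Bystander: blue ceramic jug lid, 90 diameter, 34 high; origin at the centre of its underside. Leave alone.
- spoon: Bystander: beech spoon 240 long lying flat; origin on its underside. Leave alone.
- salt_box: Bystander: white plastic salt box 79 x 99 x 65 high; origin at the centre of its underside. Leave alone.
Mind the look-alikes: they are no part of the job. Leave any green or turquoise look-alike of the holder alone.

How it is judged:
By the outcome, as a careful person would: the job done as asked, in the order asked, and still so for the second after the job is handed in, while the arm keeps its last pose, push and grip.
It also fails if it takes over 64 s, if anything falls off the work surface, if the arm or the gripper's body presses on something with over 40 N, if the wrist force passes 120 N, or if a joint passes its speed limit or range.

## Working session

There is one attempt and no reset: what is moved stays moved. The work goes in short steps, Python scripts to look and compute and a tool call to move; the robot and the scene stay as the last step left them, time stands still between calls to the robot, and variables do not carry over. Pictures are saved under pics/ and viewed, at most 10 in all, crops included, and the job is handed in when it is done.

Besides the shell and the picture viewer there is one more tool, called after "Request:" by a JSON object that holds its "op" and its "data". carry_out: Moves the arm, as the interface text tells. Its arguments: {"type":"object","properties":{"moves":{"type":"array","items":{"type":"object","properties":{"dp":{"type":"array","items":{"type":"number"}},"delta_rot":{"type":"array","items":{"type":"number"}}}}},"hand":{"type":"number"}},"required":["moves"]}

```bash
mkdir -p pics; ls
cat > h.py <<'E'
import numpy as np, cv2
from workcell import read_state, camera, hand_in
from scipy.spatial.transform import Rotation as R
def snap(n):
    s=read_state(); c=camera(n)
    if 'cam_to_world' in c: T=c['cam_to_world']
    else:
        W=np.eye(4); W[:3,:3]=R.from_quat(s['tool_rot']).as_matrix(); W[:3,3]=s['position']; T=W@c['tool_from_camera']
    z=c['range_z']; K=c['intrinsics']; v,u=np.indices(z.shape)
    P=np.stack([(u-K[0,2])*z/K[0,0],(v-K[1,2])*z/K[1,1],z],-1)@T[:3,:3].T+T[:3,3]
    P[z==0]=np.nan
    return c['image'],P
def save(n,im,s=1):
    cv2.imwrite('pics/'+n+'.png',cv2.resize(im[...,::-1],None,fx=s,fy=s,interpolation=cv2.INTER_CUBIC))
E
python3 - <<'E'
from h import *
s=read_state(); print(s)
for n in('top','side'):
    im,P=snap(n); save(n,im,1.5); np.savez('pics/'+n,im=im,P=P)
E
```

```text
pics
{'t': 0.0, 'joint_positions': array([ 1.27799785,  0.46836676, -0.01158713,  1.603576  ,  0.00599773,
        1.07138481, -0.05631881]), 'joint_vel': array([ 0.00090068,  0.00046623,  0.00042153, -0.00029308,  0.00123797,
       -0.00025169, -0.00063121]), 'joint_torque': array([-1.54573809e-04, -5.20571923e+01, -1.23185173e-02, -2.43752646e+01,
       -5.65195922e-02,  1.71125669e-02,  1.14699660e-04]), 'position': array([ 0.16047298, -0.62930776,  0.2136668 ]), 'tool_rot': array([ 9.92215977e-01,  1.24526033e-01, -1.67752110e-04, -8.33609279e-04]), 'force': array([-0.37511966,  0.34529168,  0.19250208]), 'ft_torque': array([-0.01449374, -0.05164141,  0.03669707]), 'finger_force': 0.0, 'width': 0.09189209450774041}
```

View pics/top.png

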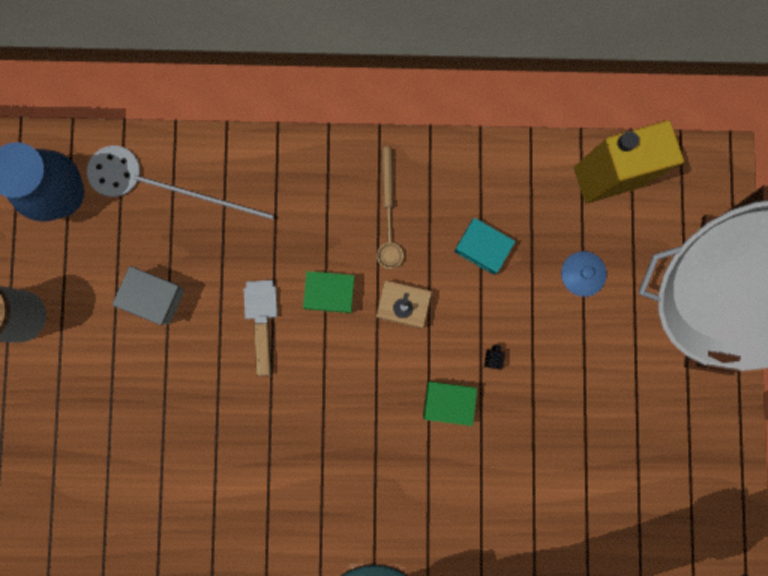

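View pics/side.png

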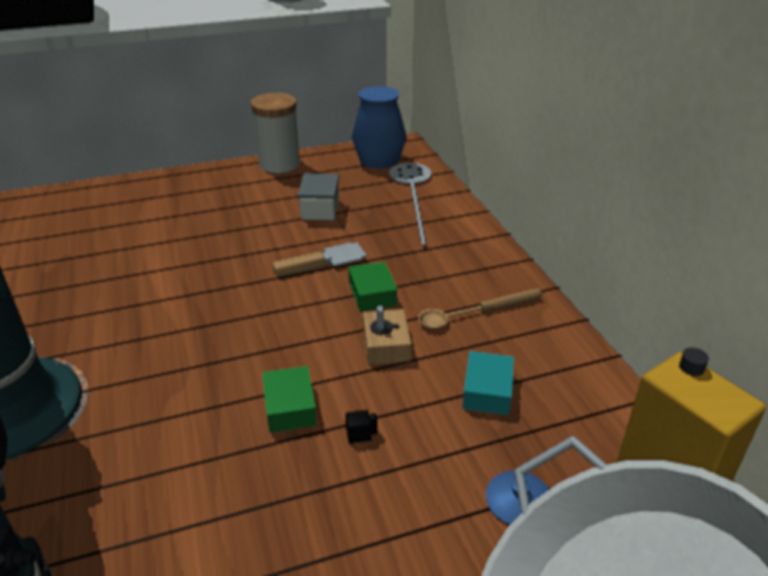

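The top view shows the scraper at about (262,330) in the enlarged picture, blade up. The pale wood holder with shaft is at (405,304) and the black knob at (495,357). The look-alikes are the green blocks at (329,292) and (450,403) and the turquoise one at (485,246). Only the pale wooden block at (405,304) has a shaft, so that is the holder. Next I'll measure and make one confirming crop.

```bash
cat > m.py <<'E'
from h import *
d=np.load('pics/top.npz'); im,P=d['im'],d['P']
def reg(name,x0,y0,x1,y1,zl,zh):
    x0,y0,x1,y1=[int(a/1.5) for a in(x0,y0,x1,y1)]
    p=P[y0:y1,x0:x1].reshape(-1,3); m=(p[:,2]>zl)&(p[:,2]<zh); q=p[m]
    if len(q)<3: print(name,len(q)); return
    r=cv2.minAreaRect((q[:,:2]*1000).astype(np.float32))
    print(name,len(q),'mean',q.mean(0).round(4),'rect',np.round(r[0],1),np.round(r[1],1),round(r[2],1))
print(np.nanmedian(P[280:330,150:250,2]))
reg('handle',245,325,280,385,.015,.04)
reg('blade',238,275,285,318,.006,.03)
reg('scraper',235,275,285,385,.006,.04)
reg('holder',365,270,445,335,.03,.043)
reg('shaft',365,270,445,335,.06,.1)
reg('knob',475,335,515,380,.025,.05)
reg('green',295,262,362,320,.02,.1)
reg('green2',415,370,485,430,.02,.1)
reg('spoon',370,235,415,272,.004,.03)
C=np.hstack([im[170:230,235:310],im[215:275,300:375],im[175:235,140:215]]); save('crop',C,3.5)
E
python3 m.py
```

```text
-0.0002496120248596245
handle 320 mean [0.5036 0.2139 0.023 ] rect [503.1 214.6] [96.2 26.6] 3.9
blade 512 mean [0.5988 0.2222 0.014 ] rect [603.5 221.1] [80.5 77.9] 10.0
scraper 892 mean [0.5603 0.2188 0.0172] rect [543.3 222.4] [ 90.2 200.2] 89.4
holder 692 mean [ 0.5925 -0.0499  0.0383] rect [592.3 -50.1] [90. 70.] 77.4
shaft 24 mean [ 0.5824 -0.0473  0.0785] rect [582.3 -47.2] [14.9 11.4] 67.1
knob 154 mean [ 0.4935 -0.2229  0.0354] rect [ 495.7 -223.6] [30.6 43.2] 81.3
green 806 mean [0.6132 0.0911 0.038 ] rect [613.6  91.2] [90.  69.8] 85.7
green2 846 mean [ 0.4087 -0.1379  0.0382] rect [ 408.3 -138.7] [90.9 70.2] 83.0
spoon 241 mean [ 0.6909 -0.0247  0.0092] rect [693.8 -26. ] [70.3 81.6] 1.1
```

View pics/crop.png

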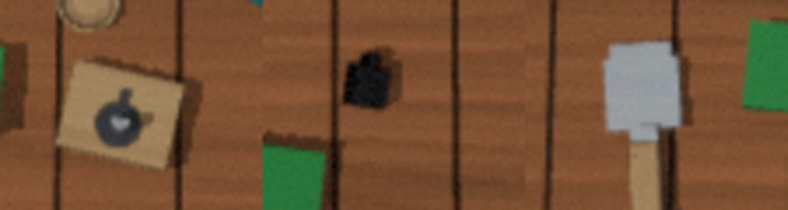

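The crop confirms it. The left panel shows the pale holder with D-shaft and its tab pointing up. The middle panel shows the black knob with its nose up, and the right panel shows the scraper with its blade up. I'll pass over the knob on the way and look with the wrist camera.

```bash
cat >> h.py <<'E'
def to(*targets):
    """targets (x,y,z mm, yaw deg of tool x): dp and turn in tool axes from the present pose"""
    s=read_state(); r=R.from_quat(s['tool_rot']); p=s['position']*1000
    print('t',round(s['t'],2),'pos',p.round(1),'F',s['force'].round(1),'w',round(s['width']*1000,1),'zax',r.as_matrix()[:,2].round(4),'yaw',round(np.degrees(np.arctan2(*r.as_matrix()[1::-1,0])),2))
    for t in targets:
        g=R.from_euler('z',t[3],degrees=True)*R.from_euler('x',180,degrees=True)
        print(t,'dp',r.inv().apply(np.array(t[:3])-p).round(1),'rot',(r.inv()*g).as_rotvec(degrees=True).round(2))
E
python3 - <<'E'
from h import *
to((420,-220,230,-9))
c=camera('wrist'); print(c['tool_from_camera'].round(3),c['intrinsics'].round(0))
E
```

```text
t 0.1 pos [ 160.5 -629.3  213.8] F [ 0.5 -0.1  0.6] w 91.7 zax [-5.0e-04  1.5e-03 -1.0e+00] yaw 14.31
(420, -220, 230, -9) dp [ 352.6 -332.5  -15.8] rot [-9.000e-02  2.000e-02  2.331e+01]
[[-0.    -0.968 -0.251  0.07 ]
 [ 1.    -0.     0.    -0.   ]
 [-0.    -0.251  0.968 -0.171]
 [ 0.     0.     0.     1.   ]] [[325.   0. 250.]
 [  0. 325. 193.]
 [  0.   0.   1.]]
```

Request:
{"op": "carry_out", "data": {"moves": [{"dp": [40, -30, -15], "delta_rot": [0, 0, 8]}, {"dp": [80, -60, -15], "delta_rot": [0, 0, 16]}, {"dp": [120, -90, -15], "delta_rot": [0, 0, 24]}, {"dp": [160, -125, -15], "delta_rot": [0, 0, 24]}, {"dp": [195, -155, -15], "delta_rot": [0, 0, 24]}, {"dp": [230, -185, -15], "delta_rot": [0, 0, 24]}, {"dp": [270, -220, -15], "delta_rot": [0, 0, 24]}, {"dp": [310, -255, -15], "delta_rot": [0, 0, 24]}, {"dp": [350, -290, -15], "delta_rot": [0, 0, 24]}, {"dp": [390, -325, -15], "delta_rot": [0, 0, 24]}, {"dp": [430, -355, -15], "delta_rot": [0, 0, 24]}, {"dp": [468, -387, -15], "delta_rot": [0, 0, 24]}]}}

```text
t: 1.35
position: [0.5121, -0.1474, 0.2296]
tool_rot: [0.996, -0.085, 0.0, 0.0]
force: [0.6, -0.1, -0.6]
width: 0.0918
finger_force: 0.0
```

Request:
{"op": "carry_out", "data": {"moves": [{"dp": [0, 0, 0]}, {"dp": [0, 0, 0]}, {"dp": [0, 0, 0]}]}}

```text
schema error: expected keys dp, delta_rot
```

Run:
```python
from h import *
to((522,216,150,4.3))
im,P=snap('wrist'); save('w1',im,1.5); np.savez('pics/w1',im=im,P=P)
```

```text
t 1.35 pos [ 512.1 -147.4  229.6] F [ 0.6 -0.1 -0.6] w 91.8 zax [ 2.e-04 -3.e-04 -1.e+00] yaw -9.71
(522, 216, 150, 4.3) dp [ -51.6 -359.9   79.5] rot [ 2.000e-02 -1.000e-02 -1.401e+01]
```

View pics/w1.png

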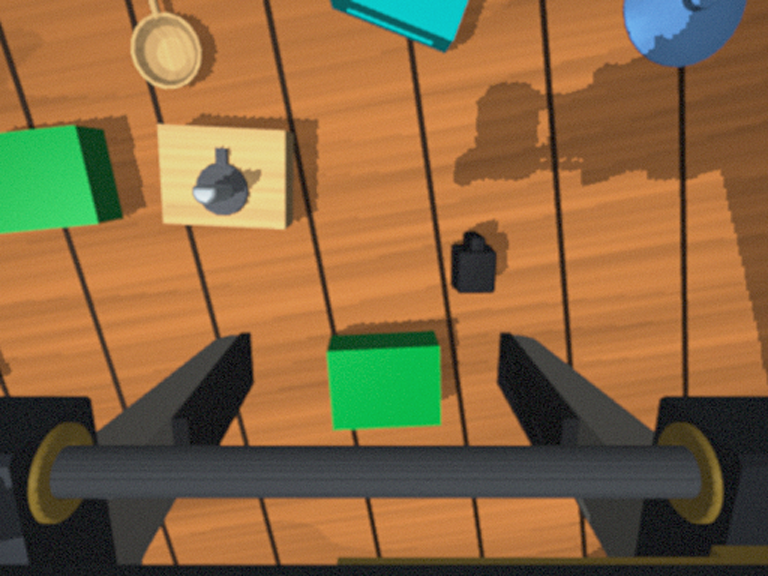

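The wrist view shows the holder at (225,180) with the tab up at (222,155) from the collar at (222,190). The knob is at (473,265) with its nose up at (474,240), and the green block is below at (385,380).

```bash
cat > m2.py <<'E'
from h import *
d=np.load('pics/w1.npz'); im,P=d['im'],d['P']
def reg(name,x0,y0,x1,y1,zl,zh):
    x0,y0,x1,y1=[int(a/1.5) for a in(x0,y0,x1,y1)]
    p=P[y0:y1,x0:x1].reshape(-1,3); m=(p[:,2]>zl)&(p[:,2]<zh); q=p[m]
    r=cv2.minAreaRect((q[:,:2]*1000).astype(np.float32))
    print(name,len(q),'mean',q.mean(0).round(4),'rect',np.round(r[0],1),np.round(r[1],1),round(r[2],1)); return q
reg('holder',150,110,310,240,.034,.0395)
reg('shaft',180,165,250,220,.074,.084)
c=reg('collar+tab',180,140,260,220,.0405,.046)
q=reg('knob',440,215,510,300,.030,.045)
# tab: grey pixels within collar ring farther than 20 mm from shaft axis
s=np.array([.5845,-.0484]); r=np.linalg.norm(c[:,:2]-s,axis=1); t=c[r>.0225]
print('tab',len(t),t.mean(0),'yaw',np.degrees(np.arctan2(*(t.mean(0)[:2]-s)[::-1])))
np.savetxt('pics/k.txt',q)
E
python3 m2.py
```

```text
holder 3056 mean [ 0.5923 -0.0493  0.0387] rect [589.9 -48.5] [90.6 70.1] 77.5
shaft 184 mean [ 0.5806 -0.0474  0.0799] rect [580.  -46.5] [15.5 11.3] 75.3
collar+tab 855 mean [ 0.586  -0.0502  0.0429] rect [589.7 -46.6] [57.3 56.7] 77.1
knob 862 mean [ 0.492  -0.2221  0.0367] rect [ 494.  -223.3] [30.5 44.8] 81.0
tab 94 [ 0.59981581 -0.05071488  0.04153505] yaw -8.594809492819964
```

Request:
{"op": "carry_out", "data": {"moves": [{"dp": [-5, -50, 0], "delta_rot": [0, 0, -7]}, {"dp": [-12, -100, 0], "delta_rot": [0, 0, -14]}, {"dp": [-20, -150, 0], "delta_rot": [0, 0, -14]}, {"dp": [-28, -200, 0], "delta_rot": [0, 0, -14]}, {"dp": [-36, -250, 0], "delta_rot": [0, 0, -14]}, {"dp": [-44, -300, 10], "delta_rot": [0, 0, -14]}, {"dp": [-52, -345, 20], "delta_rot": [0, 0, -14]}, {"dp": [-58, -350, 40], "delta_rot": [0, 0, -14]}, {"dp": [-58, -350, 40], "delta_rot": [0, 0, -14]}, {"dp": [-58, -350, 40], "delta_rot": [0, 0, -14]}]}}

```text
t: 2.4
position: [0.5131, 0.2045, 0.1894]
tool_rot: [0.999, 0.037, -0.001, 0.001]
force: [0.4, 0.4, -0.2]
width: 0.092
finger_force: 0.0
```

Run:
```python
from h import *
to((522,216,4,4.3))
im,P=snap('wrist'); np.savez('pics/w2',im=im,P=P)
p=P.reshape(-1,3); p=p[np.linalg.norm(p[:,:2]-[.55,.217],axis=1)<.11]
h=p[(p[:,2]>.019)&(p[:,2]<.03)]; print('handle',len(h),cv2.minAreaRect((h[:,:2]*1000).astype(np.float32)))
b=p[(p[:,2]>.009)&(p[:,2]<.018)&(p[:,0]>.57)]; print('blade',len(b),cv2.minAreaRect((b[:,:2]*1000).astype(np.float32)), b.mean(0),h.mean(0))
```

```text
t 2.4 pos [513.1 204.5 189.4] F [ 0.4  0.4 -0.2] w 92.0 zax [-0.001  -0.0012 -1.    ] yaw 4.26
(522, 216, 4, 4.3) dp [  9.9 -11.  185.3] rot [ 0.06  0.06 -0.04]
handle 2415 ((546.8436279296875, 192.777099609375), (83.80570220947266, 192.27072143554688), 57.521690368652344)
blade 3744 ((603.0337524414062, 183.75173950195312), (63.214637756347656, 140.7659454345703), 4.173447132110596) [0.60080237 0.22161551 0.01514294] [0.51317427 0.21318171 0.02434286]
```

Request:
{"op": "carry_out", "data": {"moves": [{"dp": [10, -11, 40], "delta_rot": [0, 0, 0]}, {"dp": [10, -11, 80], "delta_rot": [0, 0, 0]}, {"dp": [10, -11, 120], "delta_rot": [0, 0, 0]}, {"dp": [10, -11, 150], "delta_rot": [0, 0, 0]}, {"dp": [10, -11, 170], "delta_rot": [0, 0, 0]}, {"dp": [10, -11, 180], "delta_rot": [0, 0, 0]}, {"dp": [10, -11, 184], "delta_rot": [0, 0, 0]}, {"dp": [10, -11, 184], "delta_rot": [0, 0, 0]}, {"dp": [10, -11, 184], "delta_rot": [0, 0, 0]}]}}

```text
t: 3.35
position: [0.5233, 0.2175, 0.0069]
tool_rot: [0.999, 0.037, 0.001, -0.0]
force: [-1.1, -0.1, -0.4]
width: 0.0921
finger_force: 0.0
```

Request:
{"op": "carry_out", "data": {"hand": 255, "moves": [{"dp": [0, 0, 0], "delta_rot": [0, 0, 0]}, {"dp": [0, 0, 0], "delta_rot": [0, 0, 0]}, {"dp": [0, 0, 0], "delta_rot": [0, 0, 0]}, {"dp": [0, 0, 0], "delta_rot": [0, 0, 0]}, {"dp": [0, 0, 0], "delta_rot": [0, 0, 0]}, {"dp": [0, 0, 0], "delta_rot": [0, 0, 0]}, {"dp": [0, 0, 0], "delta_rot": [0, 0, 0]}, {"dp": [0, 0, 0], "delta_rot": [0, 0, 0]}]}}

```text
t: 4.15
position: [0.5221, 0.2174, 0.0055]
tool_rot: [0.999, 0.038, -0.0, 0.0]
force: [0.0, 0.5, -0.0]
width: 0.0301
finger_force: 0.0
```

Run:
```python
from h import *
to((420,216,40,4.3),(440,-15,40,-12.6))
```

```text
t 4.15 pos [522.1 217.4   5.5] F [ 0.   0.5 -0. ] w 30.1 zax [-1.e-04 -1.e-04 -1.e+00] yaw 4.31
(420, 216, 40, 4.3) dp [-102.    -6.3  -34.5] rot [0.   0.01 0.01]
(440, -15, 40, -12.6) dp [-99.4 225.6 -34.5] rot [0.000e+00 1.000e-02 1.691e+01]
```

Request:
{"op": "carry_out", "data": {"moves": [{"dp": [0, 0, 0], "delta_rot": [0, 0, 0]}, {"dp": [0, 0, 0], "delta_rot": [0, 0, 0]}, {"dp": [0, 0, 0], "delta_rot": [0, 0, 0]}, {"dp": [0, 0, 0], "delta_rot": [0, 0, 0]}]}}

```text
t: 4.55
position: [0.5222, 0.2174, 0.0055]
tool_rot: [0.999, 0.038, -0.0, -0.0]
force: [0.8, 0.9, -1.4]
width: 0.0259
finger_force: 30.0
```

Request:
{"op": "carry_out", "data": {"moves": [{"dp": [0, 0, -10], "delta_rot": [0, 0, 0]}, {"dp": [-15, 0, -20], "delta_rot": [0, 0, 0]}, {"dp": [-45, 10, -20], "delta_rot": [0, 0, 0]}, {"dp": [-75, 30, -20], "delta_rot": [0, 0, 0]}, {"dp": [-100, 60, -20], "delta_rot": [0, 0, 4]}, {"dp": [-110, 95, -20], "delta_rot": [0, 0, 8]}, {"dp": [-110, 130, -20], "delta_rot": [0, 0, 12]}, {"dp": [-108, 165, -20], "delta_rot": [0, 0, 16]}, {"dp": [-104, 200, -20], "delta_rot": [0, 0, 17]}, {"dp": [-102, 226, -20], "delta_rot": [0, 0, 17]}, {"dp": [-102, 226, -20], "delta_rot": [0, 0, 17]}, {"dp": [-102, 226, -20], "delta_rot": [0, 0, 17]}]}}

```text
t: 5.75
position: [0.4376, -0.016, 0.026]
tool_rot: [0.994, -0.111, 0.0, -0.0]
force: [0.1, 1.1, -1.6]
width: 0.0256
finger_force: 30.0
```

Request:
{"op": "carry_out", "data": {"moves": [{"dp": [0, 0, 0], "delta_rot": [0, 0, 0]}, {"dp": [0, 0, 0], "delta_rot": [0, 0, 0]}]}}

```text
t: 5.95
position: [0.4374, -0.0144, 0.0257]
tool_rot: [0.994, -0.109, 0.0, -0.0]
force: [-0.9, 0.4, -2.6]
width: 0.0259
finger_force: 30.0
```

Run:
```python
from h import *
to((446,-17,6,-12.6))
for n in('wrist','top'):
    im,P=snap(n); np.savez('pics/a_'+n,im=im,P=P)
    if n=='wrist': save('a',im,1.5)
```

```text
t 5.95 pos [437.4 -14.4  25.7] F [-0.9  0.4 -2.6] w 25.9 zax [ 1.e-04  3.e-04 -1.e+00] yaw -12.57
(446, -17, 6, -12.6) dp [ 9.   0.6 19.7] rot [-0.02 -0.    0.03]
```

View pics/a.png

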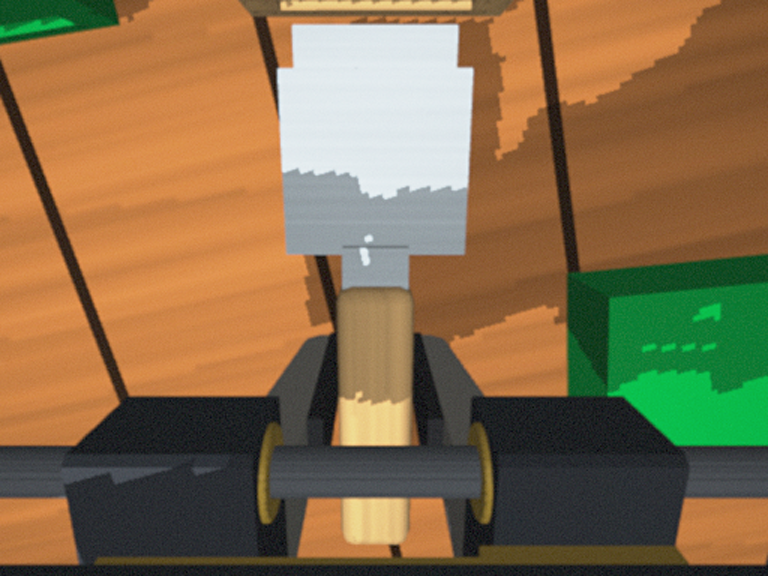

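The wrist view shows the scraper held straight. The blade's front edge runs from (293,25) to (458,25), just short of the holder's front face, which spans about (245..512,10). The centres at 375 and 378 match. I'll measure the lateral offset and blade height.

Run:
```python
from h import *
for n in('a_wrist','a_top'):
    d=np.load(f'pics/{n}.npz'); P=d['P'].reshape(-1,3)
    yaw=np.radians(-12.57); e=np.array([np.cos(yaw),np.sin(yaw)]); f=np.array([-e[1],e[0]])
    t=np.array([.4374,-.0144]); L=np.c_[(P[:,:2]-t)@e,(P[:,:2]-t)@f,P[:,2]]*1000
    b=L[(L[:,0]>45)&(L[:,0]<115)&(abs(L[:,1])<40)&(L[:,2]>22)&(L[:,2]<50)]
    print(n,'blade',len(b),cv2.minAreaRect(b[:,:2].astype(np.float32)),b.min(0).round(1),b.max(0).round(1))
    for a,c in((50,70),(80,105)):
        q=b[(b[:,0]>a)&(b[:,0]<c)]; print(a,'y edges',np.percentile(q[:,1],[1,99]).round(1),'z',np.median(q[:,2]).round(1))
    h=L[(L[:,0]>105)&(L[:,0]<200)&(abs(L[:,1])<60)&(L[:,2]>34.5)&(L[:,2]<41)]
    if len(h)>50: print('holder',cv2.minAreaRect(h[:,:2].astype(np.float32)),np.percentile(h,[1,99],axis=0).round(1))
```

```text
a_wrist blade 17470 ((77.68970489501953, 0.023609161376953125), (65.37523651123047, 60.34635925292969), 0.007942906580865383) [ 45.  -30.2  32.7] [110.4  30.2  37.8]
50 y edges [-29.4  29.4] z 35.4
80 y edges [-29.2  29.2] z 35.4
holder ((107.56794738769531, 0.08197402954101562), (49.88431167602539, 5.135506629943848), 89.99928283691406) [[105.  -24.3  34.5]
 [110.   24.4  36.8]]
a_top blade 489 ((78.87538146972656, -0.8964519500732422), (67.42413330078125, 59.774471282958984), 0.33847832679748535) [ 45.  -30.8  25.9] [112.6  29.   44.4]
50 y edges [-29.5  28.3] z 34.0
80 y edges [-30.3  28.4] z 34.1
holder ((149.67982482910156, -1.0842437744140625), (88.62242126464844, 89.80862426757812), 0.24880166351795197) [[107.6 -45.2  34.6]
 [193.2  43.1  40.9]]
```

Laterally they agree within 1 mm and the tip is about 12 mm short of the mouth. I'll lower onto the table and insert.

Request:
{"op": "carry_out", "data": {"moves": [{"dp": [0, 0, 8], "delta_rot": [0, 0, 0]}, {"dp": [0, 0, 15], "delta_rot": [0, 0, 0]}, {"dp": [0, 0, 19], "delta_rot": [0, 0, 0]}, {"dp": [0, 0, 20], "delta_rot": [0, 0, 0]}, {"dp": [0, 0, 20], "delta_rot": [0, 0, 0]}, {"dp": [6, 0, 20], "delta_rot": [0, 0, 0]}, {"dp": [12, 0, 20], "delta_rot": [0, 0, 0]}, {"dp": [18, 0, 20], "delta_rot": [0, 0, 0]}, {"dp": [24, 0, 20], "delta_rot": [0, 0, 0]}, {"dp": [24, 0, 20], "delta_rot": [0, 0, 0]}]}}

```text
t: 7.05
position: [0.4601, -0.0206, 0.0054]
tool_rot: [0.994, -0.11, -0.001, 0.0]
force: [-2.1, 0.6, 1.5]
width: 0.0255
finger_force: 30.0
```

Request:
{"op": "carry_out", "data": {"moves": [{"dp": [6, 0, 0], "delta_rot": [0, 0, 0]}, {"dp": [12, 0, 0], "delta_rot": [0, 0, 0]}, {"dp": [18, 0, 0], "delta_rot": [0, 0, 0]}, {"dp": [24, 0, 0], "delta_rot": [0, 0, 0]}, {"dp": [30, 0, 0], "delta_rot": [0, 0, 0]}, {"dp": [35, 0, 0], "delta_rot": [0, 0, 0]}, {"dp": [38, 0, 0], "delta_rot": [0, 0, 0]}, {"dp": [38, 0, 0], "delta_rot": [0, 0, 0]}]}}

```text
t: 7.85
position: [0.4962, -0.029, 0.0053]
tool_rot: [0.994, -0.11, -0.002, 0.0]
force: [-5.7, 1.2, 9.1]
width: 0.0261
finger_force: 30.0
```

Request:
{"op": "carry_out", "data": {"moves": [{"dp": [1, 0, 0], "delta_rot": [0, 0, 0]}, {"dp": [2, 0, 0], "delta_rot": [0, 0, 0]}, {"dp": [3, 0, 0], "delta_rot": [0, 0, 0]}, {"dp": [3, 0, 0], "delta_rot": [0, 0, 0]}]}}

```text
t: 8.25
position: [0.4977, -0.0293, 0.0053]
tool_rot: [0.994, -0.11, -0.003, 0.001]
force: [-6.3, 1.4, 10.4]
width: 0.0259
finger_force: 30.0
```

Request:
{"op": "carry_out", "data": {"moves": [{"dp": [1, 0, -0.5], "delta_rot": [0, 0, 0]}, {"dp": [2, 0, -1], "delta_rot": [0, 0, 0]}, {"dp": [3, 0, -1], "delta_rot": [0, 0, 0]}, {"dp": [3, 0, -1], "delta_rot": [0, 0, 0]}, {"dp": [3, 0, -1], "delta_rot": [0, 0, 0]}]}}

```text
t: 8.75
position: [0.5019, -0.0303, 0.0058]
tool_rot: [0.994, -0.11, -0.002, 0.0]
force: [-4.9, 1.4, -0.6]
width: 0.0257
finger_force: 30.0
```

Run:
```python
from h import *
to((503,-30,5,-12.6))
im,P=snap('wrist'); np.savez('pics/b_wrist',im=im,P=P)
save('b',im[:240],1.5)
for n in('wrist','top'):
    if n=='top': im,P=snap(n)
    yaw=np.radians(-12.57); e=np.array([np.cos(yaw),np.sin(yaw)]); f=np.array([-e[1],e[0]])
    L=P.reshape(-1,3); L=np.c_[(L[:,:2]-[.5923,-.0501])@e,(L[:,:2]-[.5923,-.0501])@f,L[:,2]]*1000
    h=L[(abs(L[:,0])<50)&(abs(L[:,1])<60)&(L[:,2]>35)&(L[:,2]<41)]; print('holder',cv2.minAreaRect(h[:,:2].astype(np.float32)))
    b=L[(L[:,0]>-150)&(L[:,0]<-40)&(abs(L[:,1])<40)&(L[:,2]>9)&(L[:,2]<18)]
    w=b[abs(b[:,1])>20]; print('blade back edge x',np.percentile(w[:,0],[2,10]) if len(w) else None,'y',np.percentile(w[:,1],[1,99]))
```

```text
t 8.75 pos [501.9 -30.3   5.8] F [-4.9  1.4 -0.6] w 25.7 zax [-0.004  0.    -1.   ] yaw -12.67
(503, -30, 5, -12.6) dp [ 1.  -0.5  0.8] rot [ 0.05  0.22 -0.07]
holder ((-9.870622634887695, 0.9200935363769531), (90.85377502441406, 55.420528411865234), 89.91118621826172)
blade back edge x [-84.07510548 -52.38734019] y [-30.02643588  29.41220881]
holder ((0.07878875732421875, 0.043048858642578125), (69.82955932617188, 90.05902862548828), 0.38483625650405884)
blade back edge x [-48.29951901 -46.93331455] y [20.15337634 27.78496179]
```

View pics/b.png

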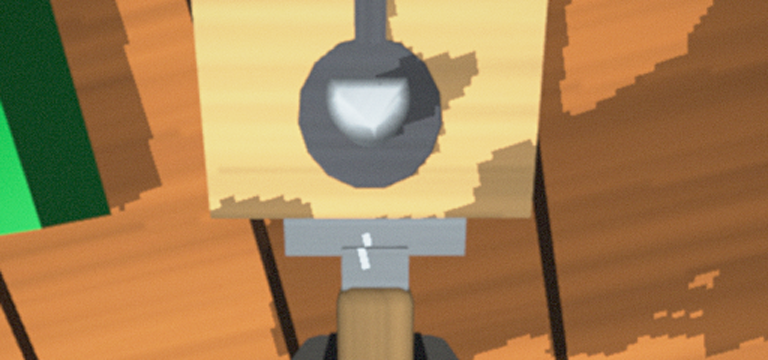

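The blade is most of the way in, with about 13 mm of it outside the front face at rows 218–255. I'll keep pushing until there is firm end contact.

Request:
{"op": "carry_out", "data": {"moves": [{"dp": [1, 0, 0], "delta_rot": [0, 0, 0]}, {"dp": [2, 0, 0], "delta_rot": [0, 0, 0]}, {"dp": [3, 0, 0], "delta_rot": [0, 0, 0]}, {"dp": [3, 0, 0], "delta_rot": [0, 0, 0]}]}}

```text
t: 9.25
position: [0.502, -0.0303, 0.0057]
tool_rot: [0.994, -0.11, -0.005, 0.001]
force: [-12.3, 2.6, 9.4]
width: 0.0257
finger_force: 30.0
```

Request:
{"op": "carry_out", "data": {"moves": [{"dp": [1, 0, 0], "delta_rot": [0, 0, 0]}, {"dp": [2, 0, 0], "delta_rot": [0, 0, 0]}, {"dp": [2, 0, 0], "delta_rot": [0, 0, 0]}, {"dp": [2, 0, 0], "delta_rot": [0, 0, 0]}]}}

```text
t: 9.65
position: [0.502, -0.0304, 0.0056]
tool_rot: [0.994, -0.11, -0.007, 0.001]
force: [-15.9, 4.9, 14.4]
width: 0.0256
finger_force: 30.0
```

It stopped dead at 502 mm as the force rose, and the travel of 66.5 mm matches the prediction, so the blade is home. I'll ease off, open and lift.

Request:
{"op": "carry_out", "data": {"moves": [{"dp": [-3, 0, 0], "delta_rot": [0, 0, 0]}, {"dp": [-4, 0, 0], "delta_rot": [0, 0, 0]}, {"dp": [-4, 0, 0], "delta_rot": [0, 0, 0]}]}}

```text
t: 9.95
position: [0.502, -0.0304, 0.0057]
tool_rot: [0.994, -0.11, -0.003, 0.0]
force: [-6.6, 2.6, 2.0]
width: 0.0259
finger_force: 30.0
```

Request:
{"op": "carry_out", "data": {"hand": 0, "moves": [{"dp": [0, 0, 0], "delta_rot": [0, 0, 0]}, {"dp": [0, 0, 0], "delta_rot": [0, 0, 0]}, {"dp": [0, 0, 0], "delta_rot": [0, 0, 0]}, {"dp": [0, 0, 0], "delta_rot": [0, 0, 0]}, {"dp": [0, 0, 0], "delta_rot": [0, 0, 0]}, {"dp": [0, 0, -10], "delta_rot": [0, 0, 0]}, {"dp": [0, 0, -30], "delta_rot": [0, 0, 0]}, {"dp": [0, 0, -70], "delta_rot": [0, 0, 0]}, {"dp": [0, 0, -110], "delta_rot": [0, 0, 0]}, {"dp": [0, 0, -140], "delta_rot": [0, 0, 0]}, {"dp": [0, 0, -140], "delta_rot": [0, 0, 0]}, {"dp": [0, 0, -140], "delta_rot": [0, 0, 0]}]}}

```text
t: 11.15
position: [0.505, -0.031, 0.1475]
tool_rot: [0.994, -0.111, 0.001, 0.0]
force: [0.3, -0.2, -0.1]
width: 0.092
finger_force: 0.0
```

Run:
```python
from h import *
to((494,-223,150,-9))
im,P=snap('wrist'); np.savez('pics/c_wrist',im=im,P=P)
save('c',im,1.5)
t,Q=snap('top'); np.savez('pics/c_top',im=t,P=Q)
```

```text
t 11.15 pos [505.  -31.  147.5] F [ 0.3 -0.2 -0.1] w 92.0 zax [ 1.8e-03 -6.0e-04 -1.0e+00] yaw -12.71
(494, -223, 150, -9) dp [ 31.5 189.7  -2.4] rot [ 0.01 -0.11 -3.71]
```

View pics/c.png

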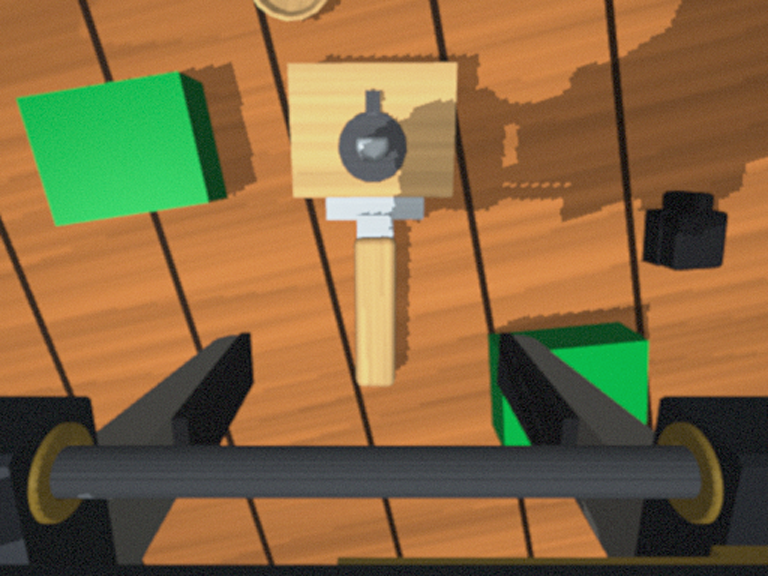

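The scraper stayed home after release (handle at (375,310), blade at (375,207)). The tab at (373,95) lies straight above the collar centre (373,147), so the shaft yaw is about -12.7°. Now for the knob.

Request:
{"op": "carry_out", "data": {"moves": [{"dp": [6, 40, 0], "delta_rot": [0, 0, -3.7]}, {"dp": [12, 80, 0], "delta_rot": [0, 0, -3.7]}, {"dp": [18, 120, 0], "delta_rot": [0, 0, -3.7]}, {"dp": [25, 160, 0], "delta_rot": [0, 0, -3.7]}, {"dp": [25, 190, 0], "delta_rot": [0, 0, -3.7]}, {"dp": [25, 190, 30], "delta_rot": [0, 0, -3.7]}, {"dp": [25, 190, 60], "delta_rot": [0, 0, -3.7]}, {"dp": [25, 190, 80], "delta_rot": [0, 0, -3.7]}, {"dp": [25, 190, 80], "delta_rot": [0, 0, -3.7]}, {"dp": [25, 190, 80], "delta_rot": [0, 0, -3.7]}, {"dp": [25, 190, 80], "delta_rot": [0, 0, -3.7]}]}}

```text
t: 12.35
position: [0.488, -0.2217, 0.0672]
tool_rot: [0.997, -0.078, 0.001, 0.0]
force: [-0.0, 0.3, 0.2]
width: 0.092
finger_force: 0.0
```

Run:
```python
from h import *
to((487.5,-222.3,5,-9))
im,P=snap('wrist'); np.savez('pics/d_wrist',im=im,P=P)
p=P.reshape(-1,3)*1000; p=p[(np.linalg.norm(p[:,:2]-[492,-223],axis=1)<33)&(p[:,2]>28)&(p[:,2]<43)]
print(len(p),cv2.minAreaRect(p[:,:2].astype(np.float32)),p.mean(0))
```

```text
t 12.35 pos [ 488.  -221.7   67.2] F [-0.   0.3  0.2] w 92.0 zax [ 1.e-03 -4.e-04 -1.e+00] yaw -8.97
(487.5, -222.3, 5, -9) dp [-0.5  0.7 62.2] rot [ 0.01 -0.06  0.03]
2553 ((494.5260925292969, -223.2852020263672), (29.788671493530273, 44.21168518066406), 82.03246307373047) [ 492.95662307 -223.24274777   36.67236369]
```

Request:
{"op": "carry_out", "data": {"moves": [{"dp": [0, 1, 25], "delta_rot": [0, 0, -0.5]}, {"dp": [0, 1, 45], "delta_rot": [0, 0, -0.5]}, {"dp": [0, 1, 57], "delta_rot": [0, 0, -0.5]}, {"dp": [0, 1, 61], "delta_rot": [0, 0, -0.5]}, {"dp": [0, 1, 62], "delta_rot": [0, 0, -0.5]}, {"dp": [0, 1, 62], "delta_rot": [0, 0, -0.5]}]}}

```text
t: 13.0
position: [0.4878, -0.2228, 0.0053]
tool_rot: [0.997, -0.074, 0.001, 0.0]
force: [0.6, -0.6, -0.2]
width: 0.0916
finger_force: 0.0
```

Request:
{"op": "carry_out", "data": {"hand": 255, "moves": [{"dp": [0, 0, 0], "delta_rot": [0, 0, 0]}, {"dp": [0, 0, 0], "delta_rot": [0, 0, 0]}, {"dp": [0, 0, 0], "delta_rot": [0, 0, 0]}, {"dp": [0, 0, 0], "delta_rot": [0, 0, 0]}, {"dp": [0, 0, 0], "delta_rot": [0, 0, 0]}, {"dp": [0, 0, 0], "delta_rot": [0, 0, 0]}, {"dp": [0, 0, 0], "delta_rot": [0, 0, 0]}, {"dp": [0, 0, 0], "delta_rot": [0, 0, 0]}, {"dp": [0, 0, 0], "delta_rot": [0, 0, 0]}, {"dp": [0, 0, 0], "delta_rot": [0, 0, 0]}, {"dp": [0, 0, 0], "delta_rot": [0, 0, 0]}, {"dp": [0, 0, 0], "delta_rot": [0, 0, 0]}]}}

```text
t: 14.2
position: [0.4872, -0.2226, 0.0045]
tool_rot: [0.997, -0.074, -0.0, -0.0]
force: [0.1, -0.3, -0.9]
width: 0.0297
finger_force: 30.0
```

Request:
{"op": "carry_out", "data": {"moves": [{"dp": [0, 0, -20], "delta_rot": [0, 0, 0]}, {"dp": [0, 0, -60], "delta_rot": [0, 0, 0]}, {"dp": [0, 0, -100], "delta_rot": [0, 0, 0]}, {"dp": [0, 0, -115], "delta_rot": [0, 0, 0]}, {"dp": [0, 0, -115], "delta_rot": [0, 0, 0]}, {"dp": [0, 0, -115], "delta_rot": [0, 0, 0]}, {"dp": [0, 0, -115], "delta_rot": [0, 0, 0]}]}}

```text
t: 14.9
position: [0.4861, -0.2223, 0.118]
tool_rot: [0.997, -0.074, -0.001, -0.0]
force: [-0.2, -0.1, -0.6]
width: 0.0297
finger_force: 30.0
```

Run:
```python
from h import *
to((583.5,-47.6,115,-12.7))
```

```text
t 14.9 pos [ 486.1 -222.3  118. ] F [-0.2 -0.1 -0.6] w 29.7 zax [-0.0026  0.0011 -1.    ] yaw -8.49
(583.5, -47.6, 115, -12.7) dp [  70.5 -187.1    3. ] rot [-0.04  0.16  4.21]
```

Run:
```python
from h import *
s=read_state(); c=camera('wrist'); z=c['range_z'];K=c['intrinsics'];v,u=np.indices(z.shape);T=c['tool_from_camera']
P=(np.stack([(u-K[0,2])*z/K[0,0],(v-K[1,2])*z/K[1,1],z],-1)@T[:3,:3].T+T[:3,3]).reshape(-1,3)*1000
g=c['image'].reshape(-1,3).max(1)
m=(abs(P[:,1])<14)&(P[:,0]>-20)&(P[:,0]<45)&(P[:,2]>-38)&(P[:,2]<-20)&(z.ravel()>0)
k=P[m]; print('knob top, tool frame',len(k),k.min(0).round(1),k.max(0).round(1),np.median(k[:,2]))
n=k[k[:,0]>22]; print('nose y',np.percentile(n[:,1],[2,98]).round(1),'x max',np.percentile(n[:,0],[90,98,100]).round(1))
for nme in('c_wrist','c_top','a_top','b_wrist'):
    f=f'pics/{nme}.npz'
    import os
    if not os.path.exists(f): continue
    p=np.load(f)['P'].reshape(-1,3)*1000; q=p[(np.linalg.norm(p[:,:2]-[583,-47.5],axis=1)<20)&(p[:,2]>76)&(p[:,2]<84)]
    if len(q)<4: continue
    a=np.radians(-12.7);L=np.c_[q[:,0]*np.cos(a)+q[:,1]*np.sin(a),-q[:,0]*np.sin(a)+q[:,1]*np.cos(a)]
    lo,hi=L.min(0),L.max(0); o=np.array([hi[0]-3.5 if 0 else (lo[0]+hi[0])/2+2.25,(lo[1]+hi[1])/2])
    print(nme,len(q),'ext',(hi-lo).round(1),'axis',(o[0]*np.cos(a)-o[1]*np.sin(a)).round(1),(o[0]*np.sin(a)+o[1]*np.cos(a)).round(1),'z',q[:,2].mean().round(1))
    h=p[(np.linalg.norm(p[:,:2]-[592,-50],axis=1)<64)&(p[:,2]>36)&(p[:,2]<40.5)]; print('   holder',cv2.minAreaRect(h[:,:2].astype(np.float32)))
```

```text
knob top, tool frame 4859 [-15.1 -14.  -34.4] [ 29.8  14.  -20. ] -32.37907286576922
nose y [-5.7  5.6] x max [29.3 29.6 29.8]
c_wrist 317 ext [11.  14.9] axis 582.5 -47.0 z 80.3
   holder ((590.1047973632812, -48.698089599609375), (90.32772064208984, 69.99517059326172), 77.31484985351562)
c_top 15 ext [10.  12.5] axis 585.1 -48.4 z 79.9
   holder ((592.7713012695312, -50.11317825317383), (90.22850799560547, 69.18026733398438), 78.7781982421875)
a_top 14 ext [ 9.4 14.1] axis 585.2 -49.2 z 78.9
   holder ((579.2515869140625, -47.231300354003906), (89.666748046875, 96.78939819335938), 77.67879486083984)
b_wrist 2019 ext [11.6 15.7] axis 582.4 -47.0 z 80.3
   holder ((582.8662109375, -47.05381774902344), (90.85375213623047, 55.4205322265625), 77.34121704101562)
```

Request:
{"op": "carry_out", "data": {"moves": [{"dp": [20, -40, -10], "delta_rot": [0, 0, 4.2]}, {"dp": [40, -80, -10], "delta_rot": [0, 0, 4.2]}, {"dp": [60, -120, -10], "delta_rot": [0, 0, 4.2]}, {"dp": [68, -160, -10], "delta_rot": [0, 0, 4.2]}, {"dp": [70, -180, -10], "delta_rot": [0, 0, 4.2]}, {"dp": [70, -187, -10], "delta_rot": [0, 0, 4.2]}, {"dp": [70, -187, -10], "delta_rot": [0, 0, 4.2]}, {"dp": [70, -187, -10], "delta_rot": [0, 0, 4.2]}, {"dp": [70, -187, -10], "delta_rot": [0, 0, 4.2]}, {"dp": [70, -187, -10], "delta_rot": [0, 0, 4.2]}]}}

```text
t: 15.95
position: [0.5838, -0.0497, 0.1295]
tool_rot: [0.994, -0.112, -0.0, 0.0]
force: [0.3, -0.3, 0.4]
width: 0.0295
finger_force: 30.0
```

Run:
```python
from h import *
to((582.7,-47.1,90,-12.7))
```

```text
t 15.95 pos [583.8 -49.7 129.5] F [ 0.3 -0.3  0.4] w 29.5 zax [-1.e-04 -6.e-04 -1.e+00] yaw -12.83
(582.7, -47.1, 90, -12.7) dp [-1.7 -2.3 39.5] rot [ 0.04  0.   -0.13]
```

Request:
{"op": "carry_out", "data": {"moves": [{"dp": [-1.5, -2.3, 15], "delta_rot": [0, 0, 0]}, {"dp": [-1.5, -2.3, 28], "delta_rot": [0, 0, 0]}, {"dp": [-1.5, -2.3, 36], "delta_rot": [0, 0, 0]}, {"dp": [-1.5, -2.3, 38], "delta_rot": [0, 0, 0]}, {"dp": [-1.5, -2.3, 38], "delta_rot": [0, 0, 0]}, {"dp": [-1.5, -2.3, 38], "delta_rot": [0, 0, 0]}, {"dp": [-1.5, -2.3, 38], "delta_rot": [0, 0, 0]}, {"dp": [-1.5, -2.3, 38], "delta_rot": [0, 0, 0]}]}}

```text
t: 16.75
position: [0.5834, -0.0454, 0.092]
tool_rot: [0.994, -0.111, 0.0, 0.0]
force: [-0.6, -0.4, -0.9]
width: 0.0297
finger_force: 30.0
```

Run:
```python
from h import *
to((582.7,-47.1,79,-12.7))
```

```text
t 16.75 pos [583.4 -45.4  92. ] F [-0.6 -0.4 -0.9] w 29.7 zax [ 8.e-04 -1.e-04 -1.e+00] yaw -12.69
(582.7, -47.1, 79, -12.7) dp [-0.4  1.8 13. ] rot [-0.   -0.05  0.01]
```

Request:
{"op": "carry_out", "data": {"moves": [{"dp": [-0.4, 1.8, 0], "delta_rot": [0, 0, 0]}, {"dp": [-0.4, 1.8, 3], "delta_rot": [0, 0, 0]}, {"dp": [-0.4, 1.8, 6], "delta_rot": [0, 0, 0]}, {"dp": [-0.4, 1.8, 8], "delta_rot": [0, 0, 0]}, {"dp": [-0.4, 1.8, 10], "delta_rot": [0, 0, 0]}, {"dp": [-0.4, 1.8, 12], "delta_rot": [0, 0, 0]}, {"dp": [-0.4, 1.8, 13], "delta_rot": [0, 0, 0]}, {"dp": [-0.4, 1.8, 13], "delta_rot": [0, 0, 0]}]}}

```text
t: 17.55
position: [0.5822, -0.0471, 0.0783]
tool_rot: [0.994, -0.111, -0.0, 0.0]
force: [-0.2, -1.1, -1.0]
width: 0.0298
finger_force: 30.0
```

It's on the shaft with no resistance. I'll seat it next.

Request:
{"op": "carry_out", "data": {"moves": [{"dp": [0, 0, 2], "delta_rot": [0, 0, 0]}, {"dp": [0, 0, 4], "delta_rot": [0, 0, 0]}, {"dp": [0, 0, 6], "delta_rot": [0, 0, 0]}, {"dp": [0, 0, 8], "delta_rot": [0, 0, 0]}, {"dp": [0, 0, 10], "delta_rot": [0, 0, 0]}, {"dp": [0, 0, 10], "delta_rot": [0, 0, 0]}]}}

```text
t: 18.15
position: [0.5821, -0.0471, 0.0682]
tool_rot: [0.994, -0.111, -0.0, 0.0]
force: [0.7, 0.8, -0.6]
width: 0.0302
finger_force: 30.0
```

Request:
{"op": "carry_out", "data": {"moves": [{"dp": [0, 0, 2], "delta_rot": [0, 0, 0]}, {"dp": [0, 0, 4], "delta_rot": [0, 0, 0]}, {"dp": [0, 0, 6], "delta_rot": [0, 0, 0]}, {"dp": [0, 0, 8], "delta_rot": [0, 0, 0]}, {"dp": [0, 0, 8], "delta_rot": [0, 0, 0]}]}}

```text
t: 18.65
position: [0.5826, -0.0471, 0.0609]
tool_rot: [0.994, -0.111, 0.0, 0.0]
force: [-2.0, 0.2, 5.4]
width: 0.0298
finger_force: 30.0
```

Request:
{"op": "carry_out", "data": {"moves": [{"dp": [0, 0, 2], "delta_rot": [0, 0, 0]}, {"dp": [0, 0, 4], "delta_rot": [0, 0, 0]}, {"dp": [0, 0, 6], "delta_rot": [0, 0, 0]}, {"dp": [0, 0, 7], "delta_rot": [0, 0, 0]}, {"dp": [0, 0, 7], "delta_rot": [0, 0, 0]}, {"dp": [0, 0, 7], "delta_rot": [0, 0, 0]}]}}

```text
t: 19.25
position: [0.5828, -0.0471, 0.055]
tool_rot: [0.994, -0.111, 0.0, 0.0]
force: [-4.0, -0.0, 12.6]
width: 0.0295
finger_force: 30.0
```

Request:
{"op": "carry_out", "data": {"moves": [{"dp": [0, 0, 1], "delta_rot": [0, 0, 0]}, {"dp": [0, 0, 2], "delta_rot": [0, 0, 0]}, {"dp": [0, 0, 2], "delta_rot": [0, 0, 0]}, {"dp": [0, 0, 2], "delta_rot": [0, 0, 0]}]}}

```text
t: 19.65
position: [0.5829, -0.0471, 0.0543]
tool_rot: [0.994, -0.111, 0.001, 0.0]
force: [-7.1, -0.2, 20.2]
width: 0.0302
finger_force: 30.0
```

Request:
{"op": "carry_out", "data": {"moves": [{"dp": [0, 0, 1], "delta_rot": [0, 0, 0]}, {"dp": [0, 0, 1], "delta_rot": [0, 0, 0]}, {"dp": [0, 0, 1], "delta_rot": [0, 0, 0]}, {"dp": [0, 0, 1], "delta_rot": [0, 0, 0]}]}}

```text
t: 20.05
position: [0.583, -0.0471, 0.0541]
tool_rot: [0.994, -0.111, 0.001, 0.001]
force: [-9.1, 0.1, 27.2]
width: 0.0297
finger_force: 30.0
```

Run:
```python
from h import *
to((582.7,-47.1,54,-12.7))
im,P=snap('wrist'); save('e',im,1.5)
p=P.reshape(-1,3)*1000; q=p[(np.linalg.norm(p[:,:2]-[595,-50],axis=1)<12)&(p[:,2]>60)&(p[:,2]<100)]; print('knob top z',np.percentile(q[:,2],[10,50,90]))
a=np.radians(-12.6);o=np.array([590.2,-48.7]);L=np.c_[(p[:,:2]-o)@[np.cos(a),np.sin(a)],(p[:,:2]-o)@[-np.sin(a),np.cos(a)],p[:,2]]
t,Q=snap('top'); save('f',t[150:280,200:360],4)
```

```text
t 20.05 pos [583.  -47.1  54.1] F [-9.1  0.1 27.2] w 29.7 zax [ 0.0014 -0.0013 -1.    ] yaw -12.69
(582.7, -47.1, 54, -12.7) dp [-0.3  0.   0.1] rot [ 0.06 -0.09  0.01]
knob top z [81.80908263 86.51993847 87.39918875]
```

View pics/e.png

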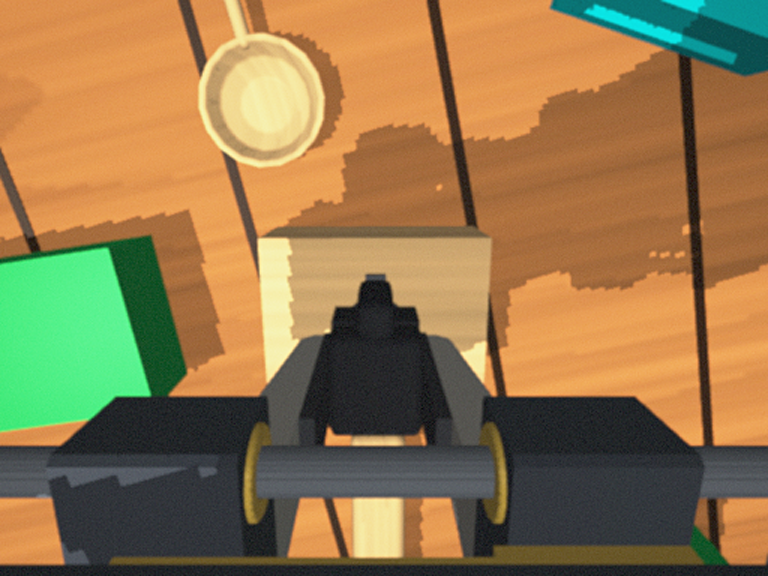

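The knob is seated with its nose over the tab at (375,278). Its top is at 86.5 mm against the 86 mm expected at the stop, held at 27 N, and the bystanders are untouched. Handing in.

```bash
python3 -c "
from h import *
print(hand_in())"
```

```text
the job is handed in; nothing more can be done
None
```

I handed the job in at 20 s: the scraper blade is home in the pale holder's slot and released, and the knob is seated on the D-shaft and held pressed to its stop at about 27 N. The arm never went near the jug lid, spoon or salt box. The hand-in call returned no verdict.

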